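# Gauge the drying chamber and show the tip to the microscope

## Task

Take the gauge rod by its yellow grip from the cradle, press its shaft lightly on the sprung wiper pad, so that the pad gives a few millimetres, and draw the tip along the pad from the blue end to the white end in contact all the way, without pushing the pad to the bottom. Then push the rod gently down the slanting guide tube of the drying chamber until its red collar stops on the mouth, leave it there for a second, and draw it right out again. Finish still holding the rod still and level, black stripe up, its tip under the microscope lens about midway between lens and light stage, touching nothing there; never bump the microscope and leave the other things on the bench where they are.

Things in the scene. Friction and masses are not known exactly. Their poses are not given: they have to be found in the camera images.
- gauge_rod: Gauge rod, about 100 g. Origin on the axis at the middle of the yellow grip; x along the axis to the tip, z out of the black-striped face (up at the start). Grip 70 long (x -35 to 35) x 16 wide (y) x 22 high (z): pinch across y. Red collar: disc, 36 diameter, x 38 to 48. Tail 10 x 10, x -63 to -34. Lies level in the cradle, axis 70 mm above the bench, tip roughly towards the robot
- rod_tip (a point): end of the rod's tip, on the axis, 158 mm from the rod's origin along its x. The aluminium shaft, 10 diameter, runs from x 48 to 158; its last 10 mm are blue and taper to 5 diameter, blue and white bands just before. Axes as the rod's
- cradle: Fixed grey stand of the rod: base 200 x 60 x 10 mm, two posts 34 wide, 10 thick, 80 high under the tail (52 mm behind the rod's origin) and the shaft (105 ahead), slots 14 wide, 15 deep, open upward: lift the rod straight up. Origin at the bench under the rod's origin, x towards the rod's tip
- guide_tube: Steel tube fixed to the chamber. Origin at the centre of its open mouth, 113 mm above the bench; z points out of the mouth along the axis, rising 35 degrees above level, roughly away from the robot; y level. Bore 16, outside 28 diameter, 118 long, inside free: the 110 mm shaft goes in fully, the collar stops on the rim. 75 mm of tube stand clear of the chamber
- chamber: Fixed white drying chamber (box 150 x 160 x 119 mm). Origin on the bench at the foot of its +x face, in the middle of the face, z up; the box reaches 150 mm to -x and the guide tube rises out of the +x face, towards +x of this frame
- wiper: Fixed housing of the sprung wiper, a tray 104 x 64 x 38 mm, with coloured strips that make it 128 long. Origin at the bench under the pad's centre; x is the long way, towards the blue end (white end at -x); z up. The pad is a grey-green block 90 (x) x 50 (y) mm, its top 55 mm above the bench when free
- pad (a joint): how far the wiper pad is pushed down, m: 0 free, 0.014 at the bottom. About 1 N starts it, then 0.25 N per mm. Count as pressed above 0.0015; 0.013 is too far
- microscope: Fixed white stereo microscope. Origin at the bench under its base's centre (280 along x, 200, 45 high); column at x -105, 375 high; eyepieces to +x; z up. Light stage: pale disc, 96 diameter, at x +40, top 50 mm above the bench. Above it the black lens, 56 diameter, lower end 170 above the bench. Between them open from +x, +y and -y
- reading_point (a point): on the lens's axis, midway between lens and light stage, 110 mm above the bench; axes as the microscope's
- petri_dish: bystander: glass dish, 90 diameter, 15 high, origin at its underside
- slide_box: bystander: blue box 100 x 80 x 32, origin at its underside
- water_bottle: bystander: clear bottle, blue cap, 62 diameter, 200 high, origin at its underside
- red_bottle: bystander: clear bottle, red cap, 56 diameter, 170 high, origin at its underside
- frosted_jar: bystander: frosted cup, 72 diameter, 85 high, origin at its underside
- spatula: bystander: small spatula 170 long lying on the bench
- sample_puck: bystander: brass disc 44 diameter, 25 high, origin at its underside

How it is judged:
By the outcome, as a careful person would: the job done as asked, in the order asked, and still so for the second after the job is handed in, while the arm keeps its last pose, push and grip.
It also fails if it takes over 72 s, if anything falls off the work surface, if the arm or the gripper's body presses on something with over 40 N, if the wrist force passes 120 N, or if a joint passes its speed limit or range.

## Robot

A 6-joint arm with a two-finger parallel gripper is mounted at the origin on the work surface. World frame = base frame: x ahead of the robot, y to its left, z up, the work surface at z = 0. Lengths are in m, angles in rad, forces in N, time in s.
With the tool pointing down it reaches from about 0.275 to 0.875 m from the base axis. Payload 12.5 kg.
Tool frame: the origin (TCP) lies midway between the tips of the shut fingers; the grasp point (between the pads) lies 19 mm behind it; z points along the fingers, y is the line along which they close (so a half turn about z gives the same grasp; the last joint's range is limited). The gripper opens to 85 mm and grips with 20 to 120 N. Pads are 22 mm wide; open, the fingers measure 114 mm over their backs; the gripper's body (76 mm by 85 mm) begins 54 mm behind the grasp point. The pads swing forward as they close: fully open they stand 13 mm farther back than shut.
Start: joints at [-1.28, 0.351, 1.652, -0, 1.139, -0.085], TCP at [0.202, -0.512, 0.231] pointing down, gripper open.
Joint ranges: [-2.75, 2.75], [-0.79, 2.1], [0.01, 2.65], [-1.57, 4.71], [0.07, 3.14], [-2.87, 2.87]. Speed limits (rad/s): [2.22, 2.22, 2.79, 3.14, 3.14, 3.14].

## Interface

Orientations are given as a unit quaternion [w, x, y, z].
In Python, from rig import robot, viewer, workorder, models gives the robot as it stands. Calls block until the motion is done:
- robot.move_to(position, orientation): joint-space move of the TCP to a pose.
- robot.movel(position, ori=None, v=0.15, guard=None): straight line of the TCP; ori=None keeps the orientation; v is the mean speed in m/s. With guard (N) it stops when the force on the tool has changed by that much, and returns True; else False.
- robot.move_j(angles): joint-space move.
- robot.gripper_to(opening, grip_force=None): finger opening in m; grip_force is the grip in N (None keeps the last); returns when the fingers have stopped.
- robot.pause(seconds).
- robot.inverse_kinematics(position, orientation): joint angles nearest the present ones, or None.
- robot.observe(): the state.
- viewer.read_camera(name): name is "scene" or "side" or "wrist"; returns (picture, depth): 480x640x3 uint8, red, green, blue; 480x640 float32, m along the optical axis (not along the pixel's ray), 0 where there is no reading.
- viewer.calibration(name): a dict with "fx", "fy", "cx", "cy" (pixels), "world_to_cam" (4x4, takes a point from world to camera coordinates). Camera axes: x right, y up, looking along -z (the intrinsics and any distortion apply to the point x, -y, -z); pixel columns grow to the right and rows downward; lengths in m; the calibration is good to about 2 mm. The wrist camera is an equidistant fisheye: a pixel r from the principal point sees the ray r / f radians off the axis. A picture is of the moment at which its call begins: read the wrist's pose just before it. calibration takes no time and is no camera call; for the wrist camera it gives the pose at the moment of the call.
A pose or a line that the arm cannot do raises robot.PlanningError and nothing moves.
- workorder.hand_in(): hands the job in; it is judged then, once.
Trained networks look in the newest picture that a camera, given by its name, has taken for a name from the list of things; names that differ only in an ending like _2 or _b are one class to them, and where a whole thing is asked for, a point or a joint stands for the part that bears it (a point fixed in the world has none). Each returns a list of dicts, best first, with "conf" (0 to 1); they miss things now and then, are a little off and sometimes report something else, mostly with a low value. They report only what shows in the picture. A call takes as long as a camera call.
- models.outline_of(label, camera): "mask" (480x640 bool, what is visible of it) and "centre" ([row, column] in pixels, amid what is visible of it).
- models.place_of(label, camera): "centre" ([row, column] in pixels: a listed point, or the origin of a listed thing).
The state is a dict: "time_s": time; "q": joint angles; "joint_vel": joint speeds; "tau": joint torques, N m; "eef_pos": TCP position; "tool_rot": TCP orientation; "wrist_force": force on the tool from outside, world axes, zero at the start; "torque": the same for the moment, N m; "gripper_width": finger opening in m; "grip_force": force on a finger pad.
Only numpy, scipy, OpenCV 4.12 (cv2) and the standard library are available. Lean on these libraries where they do the work, as an engineer would, in place of code of your own. Each camera call takes 0.05 s, during which the arm holds its last target. There are 200 camera calls.

## Working session

There is one attempt and no reset: what is moved stays moved. The work goes in short steps, each a Python script; the robot and the scene stay as the last script left them, time stands still between calls to the robot, and variables do not carry over. Pictures are saved under pics/ and viewed, at most 10 in all, crops included, and the job is handed in when it is done.

```bash
mkdir -p pics; ls; cat > h.py <<'E'
import numpy as np, cv2
from rig import robot, viewer, workorder, models
from scipy.spatial.transform import Rotation as R
def cloud(cam,dep,c=None):
    c=c or viewer.calibration(cam); v,u=np.mgrid[0:480,0:640]
    x=(u-c['cx'])/c['fx'];y=(v-c['cy'])/c['fy']
    P=np.stack([x*dep,-y*dep,-dep,np.ones_like(dep)],-1)
    return (P@np.linalg.inv(c['world_to_cam']).T)[...,:3]
def proj(cam,p):
    c=viewer.calibration(cam); q=c['world_to_cam']@np.r_[p,1]
    return np.array([c['cx']+c['fx']*q[0]/-q[2], c['cy']+c['fy']*-q[1]/-q[2]])
def ray(cam,rc):
    c=viewer.calibration(cam); M=np.linalg.inv(c['world_to_cam'])
    d=M[:3,:3]@np.array([(rc[1]-c['cx'])/c['fx'],-(rc[0]-c['cy'])/c['fy'],-1]); return M[:3,3],d
def atz(cam,rc,z):
    o,d=ray(cam,rc); return o+d*(z-o[2])/d[2]
def save(n,im): cv2.imwrite('pics/'+n,im[...,::-1])
E
python3 - <<'E'
from h import *
Z=dict(gauge_rod=.07,rod_tip=.07,cradle=0,guide_tube=.113,chamber=0,wiper=0,microscope=0,reading_point=.11,petri_dish=0,slide_box=0,water_bottle=0,red_bottle=0,frosted_jar=0,spatula=0,sample_puck=0)
for cam in ['scene','side']:
    im,d=viewer.read_camera(cam); save(cam+'0.png',im); np.save(cam+'0.npy',cloud(cam,d)); print(cam,{k:(np.round(v,3).tolist() if k=='world_to_cam' else v) for k,v in viewer.calibration(cam).items()})
    for k,z in Z.items():
        r=models.place_of(k,cam)[:2]
        print(k,[(round(a['conf'],2),np.round(a['centre']).tolist(),atz(cam,a['centre'],z).round(3).tolist()) for a in r])
print(robot.observe())
E
```

```text
pics
rig.py
scene {'fx': 572.4229000903375, 'fy': 572.4229000903375, 'cx': 309.902541654018, 'cy': 246.0354077397785, 'world_to_cam': [[-0.332, 0.943, -0.002, 0.141], [-0.709, -0.248, 0.66, 0.33], [0.623, 0.22, 0.751, -1.792], [0.0, 0.0, 0.0, 1.0]]}
gauge_rod [(0.91, [270.0, 438.0], [0.491, 0.346, 0.07]), (0.47, [204.0, 145.0], [0.525, -0.424, 0.07])]
rod_tip [(0.77, [225.0, 434.0], [0.349, 0.308, 0.07])]
cradle [(0.72, [292.0, 436.0], [0.5, 0.354, 0.0]), (0.29, [322.0, 204.0], [0.766, -0.143, 0.0])]
guide_tube [(0.65, [223.0, 309.0], [0.483, 0.019, 0.113])]
chamber [(0.89, [237.0, 313.0], [0.427, 0.011, 0.0])]
wiper [(0.57, [289.0, 249.0], [0.643, -0.081, 0.0])]
microscope []
reading_point [(0.87, [183.0, 128.0], [0.504, -0.478, 0.11])]
petri_dish [(0.73, [236.0, 266.0], [0.465, -0.109, 0.0])]
slide_box [(0.82, [346.0, 274.0], [0.774, 0.038, 0.0])]
water_bottle [(0.58, [364.0, 444.0], [0.692, 0.409, 0.0])]
red_bottle [(0.81, [351.0, 500.0], [0.618, 0.522, 0.0])]
frosted_jar [(0.69, [359.0, 376.0], [0.73, 0.263, 0.0])]
spatula [(0.95, [320.0, 203.0], [0.764, -0.147, 0.0]), (0.59, [22
[... 1274 characters left out ...]
])]
{'time_s': 1.6, 'q': array([-1.27963242e+00,  3.50705293e-01,  1.65181145e+00,  1.47921906e-05,
        1.13911063e+00, -8.46532006e-02]), 'joint_vel': array([-0.00106174,  0.00105276, -0.00060094, -0.00037109, -0.00039095,
       -0.00036563]), 'tau': array([ 4.60154649e-05, -5.06023908e+01, -2.91646940e+01, -1.17339182e-04,
        6.05508685e-04,  2.44595107e-06]), 'eef_pos': array([ 0.20186146, -0.51159299,  0.2312823 ]), 'tool_rot': array([-1.79575308e-05,  9.82397654e-01,  1.86801632e-01,  4.89267748e-06]), 'wrist_force': array([-0.06713827, -0.20811719, -0.1815419 ]), 'torque': array([-0.02130175, -0.00550467,  0.02172262]), 'grip_force': 0.0, 'gripper_width': 0.08534840340009717}
```

View pics/scene0.png

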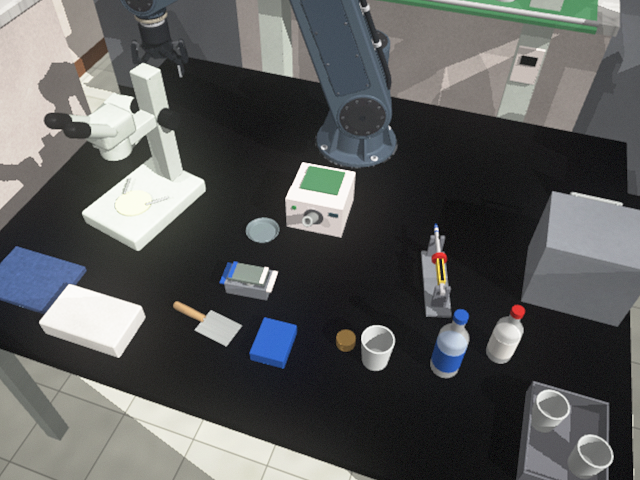

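View pics/side0.png

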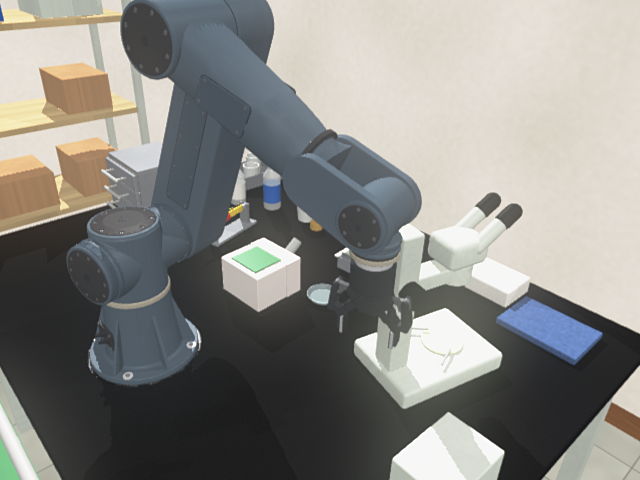

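The scene picture shows the microscope at left (lens over the stage at about (133,203)) and the chamber with its tube mouth at (309,223). The wiper is at (250,280) and the rod in its cradle at (437,265), with the bystanders along the front. The side picture agrees. Next I check both grasp turns for reach and take wrist close-ups.

```bash
cat >> h.py <<'E'
def n(v): v=np.asarray(v,float); return v/np.linalg.norm(v)
def qwxyz(M): q=R.from_matrix(M).as_quat(); return np.r_[q[3],q[:3]]
def tool(p,rx,s=1,back=0.0,g=0.0):
    """TCP pose for rod origin p, rod x-axis rx, rod z as far up as possible; g = grasp x on the rod"""
    rx=n(rx); ry=n(np.cross([0,0,1],rx)); rz=np.cross(rx,ry)
    z=-rz; x=s*rx; y=np.cross(z,x)
    return np.asarray(p)+g*rx+(0.019-back)*z, qwxyz(np.stack([x,y,z],1))
def hd(deg,pitch=0):  # heading, pitch down
    a,b=np.radians([deg,pitch]); return np.array([np.cos(a)*np.cos(b),np.sin(a)*np.cos(b),-np.sin(b)])
E
python3 - <<'E'
from h import *
P=dict(cradle=([.495,.345,.07],hd(195)),cr_up=([.495,.345,.25],hd(195)),tube=(np.array([.475,.01,.113])-.038*hd(180,35),hd(180,35)),tube0=(np.array([.475,.01,.113])-.22*hd(180,35),hd(180,35)),
 wip1=([.64+.14,-.11,.09],hd(180,12)),wip2=([.64+.14,-.02,.09],hd(180,12)),mic=([.51,-.32,.11],hd(262)),mic2=([.51,-.22,.11],hd(262)),wipb=([.64-.14,-.11,.09],hd(10,12)))
for s in (1,-1):
    for k,(p,x) in P.items():
        q=robot.inverse_kinematics(*tool(p,x,s)); print(s,k,None if q is None else np.round(q,2))
c=viewer.calibration('wrist'); print(c); M=np.linalg.inv(c['world_to_cam']);o=robot.observe();w=o['tool_rot'];Rt=R.from_quat(np.r_[w[1:],w[0]]).as_matrix()
print('cam in tool',Rt.T@(M[:3,3]-o['eef_pos']),'look',Rt.T@-M[:3,2])
E
```

```text
1 cradle [ 0.53  0.67  1.63 -0.    0.84 -1.3 ]
1 cr_up [ 0.53  0.45  1.51 -0.    1.19 -1.3 ]
1 tube None
1 tube0 [-0.07  0.35  1.8   0.11  0.38 -1.73]
1 wip1 [-0.21  0.86  1.21  0.06  0.87 -1.82]
1 wip2 [-0.09  0.85  1.23  0.03  0.85 -1.68]
1 mic [-0.64  0.61  1.62 -0.    0.91  2.64]
1 mic2 [-0.49  0.54  1.75 -0.    0.85  2.79]
1 wipb [-0.26  0.59  1.75 -0.11  1.    1.2 ]
-1 cradle [ 0.53  0.67  1.63 -0.    0.84  1.84]
-1 cr_up [ 0.53  0.45  1.51 -0.    1.19  1.84]
-1 tube None
-1 tube0 [-0.07  0.35  1.8   0.11  0.38  1.41]
-1 wip1 [-0.21  0.86  1.21  0.06  0.87  1.33]
-1 wip2 [-0.09  0.85  1.23  0.03  0.85  1.46]
-1 mic [-0.64  0.61  1.62 -0.    0.91 -0.5 ]
-1 mic2 [-0.49  0.54  1.75 -0.    0.85 -0.35]
-1 wipb [-0.26  0.59  1.75 -0.11  1.   -1.94]
{'fx': 371.64829954431775, 'fy': 371.64829954431775, 'cx': 320.2153403220904, 'cy': 238.44669048201695, 'world_to_cam': array([[ 3.66422436e-01, -9.30448518e-01, -3.92180407e-04,
        -5.50159278e-01],
       [ 8.94586967e-01,  3.52415532e-01, -2.74804386e-01,
         3.62870873e-02],
       [ 2.55829544e-01,  1.00343653e-01,  9.61500076e-01,
        -3.78308482e-01],
       [ 0.00000000e+00,  0.00000000e+00,  0.00000000e+00,
         1.00000000e+00]])}
cam in tool [ 0.06871034  0.00036813 -0.14221631] look [-2.74819798e-01 -5.23475937e-04  9.61495608e-01]
```

```bash
cat >> h.py <<'E'
LEAN=25.
def tool(p,rx,g=0.0,lean=None,s=-1):
    rx=n(rx); ry=n(np.cross([0,0,1],rx)); rz=np.cross(rx,ry)
    a=np.radians(LEAN if lean is None else lean)
    z=-np.cos(a)*rz+np.sin(a)*rx; y=ry*(1 if s<0 else -1); x=np.cross(y,z)
    return np.asarray(p)+g*rx+0.019*z, qwxyz(np.stack([x,y,z],1))
E
python3 - <<'E'
from h import *
P=dict(cradle=([.495,.345,.07],hd(195)),cr_up=([.495,.345,.25],hd(195)),tube=(np.array([.475,.01,.113])-.038*hd(180,35),hd(180,35)),tube0=(np.array([.475,.01,.113])-.22*hd(180,35),hd(180,35)),
 wip1=([.64+.14,-.11,.09],hd(180,12)),wip2=([.64+.14,-.02,.09],hd(180,12)),mic=([.51,-.32,.11],hd(262)),mic2=([.51,-.22,.11],hd(262)))
for L in (15,25,35):
    for k,(p,x) in P.items():
        q=robot.inverse_kinematics(*tool(p,x,lean=L)); print(L,k,None if q is None else np.round(q,2))
im,d=viewer.read_camera('wrist'); save('w0.png',im)
LOOK=dict(tube=([.49,.0,.30],hd(180)),wip=([.66,-.08,.28],hd(180)),cr=([.495,.345,.25],hd(195)))
for k,(p,x) in LOOK.items(): print(k,robot.inverse_kinematics(*tool(p,x,lean=0)))
print(robot.observe()['time_s'])
C=np.load('scene0.npy'); m=cv2.imread('pics/scene0.png'); crop=cv2.resize(m[205:305,205:355],None,fx=5,fy=5,interpolation=cv2.INTER_CUBIC); cv2.imwrite('pics/crop0.png',crop)
E
```

```text
15 cradle [0.51 0.77 1.46 0.07 1.17 1.78]
15 cr_up [0.51 0.57 1.34 0.06 1.49 1.8 ]
15 tube [-0.09  0.33  2.08  0.08  0.38  1.42]
15 tube0 [-0.06  0.42  1.62  0.03  0.75  1.49]
15 wip1 [-0.2   0.98  0.96 -0.01  1.26  1.38]
15 wip2 [-0.08  0.96  0.99 -0.    1.24  1.49]
15 mic [-0.54  0.59  1.69 -0.34  0.79 -0.17]
15 mic2 [-0.38  0.54  1.79 -0.36  0.79  0.01]
25 cradle [0.49 0.85 1.34 0.1  1.38 1.76]
25 cr_up [0.49 0.65 1.23 0.1  1.69 1.79]
25 tube [-0.08  0.37  1.97  0.02  0.62  1.47]
25 tube0 [-0.06  0.48  1.5   0.01  0.99  1.51]
25 wip1 [-0.19  1.08  0.76 -0.04  1.52  1.39]
25 wip2 [-0.08  1.07  0.8  -0.02  1.51  1.49]
25 mic [-0.47  0.6   1.73 -0.61  0.77  0.1 ]
25 mic2 [-0.31  0.55  1.81 -0.62  0.8   0.27]
35 cradle [0.48 0.94 1.22 0.12 1.59 1.75]
35 cr_up [0.48 0.74 1.12 0.13 1.87 1.79]
35 tube [-0.07  0.43  1.87 -0.    0.85  1.5 ]
35 tube0 [-0.06  0.55  1.37 -0.    1.22  1.52]
35 wip1 [-0.18  1.21  0.52 -0.07  1.8   1.39]
35 wip2 [-0.08  1.19  0.57 -0.03  1.78  1.49]
35 mic [-0.41  0.62  1.75 -0.88  0.8   0.37]
35 mic2 [-0.24  0.59  1.82 -0.84  0.87  0.51]
tube [-9.50409754e-02  1.89773550e-01  1.73858322e+00 -4.44089210e-16
  1.21323589e+00  1.47575535e+00]
wip [-1.90623428e-01  5.39275981e-01  1.28924509e+00 -4.44089210e-16
  1.31307158e+00  1.38017290e+00]
cr [ 5.31545106e-01  4.47920157e-01  1.50758751e+00 -4.44089210e-16
  1.18608499e+00  1.84054205e+00]
1.65
```

View pics/crop0.png

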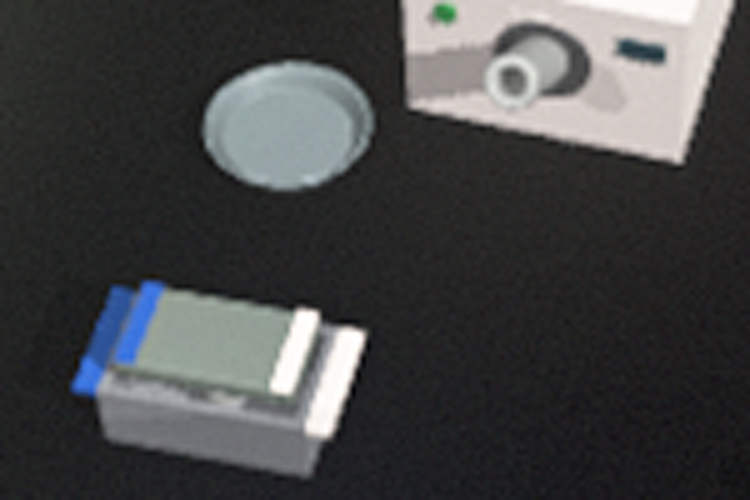

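```bash
sed -i 's/^LEAN=.*/LEAN=20./' h.py; cat >> h.py <<'E'
def wray(c,rc):
    M=np.linalg.inv(c['world_to_cam']); x=rc[1]-c['cx'];y=rc[0]-c['cy'];r=np.hypot(x,y);t=r/c['fx']
    k=np.sin(t)/max(r,1e-9); return M[:3,3],M[:3,:3]@np.array([x*k,-y*k,-np.cos(t)])
def watz(c,rc,z):
    o,d=wray(c,rc); return o+d*(z-o[2])/d[2]
def wcloud(c,dep):
    v,u=np.mgrid[0:480,0:640]; x=u-c['cx'];y=v-c['cy'];r=np.maximum(np.hypot(x,y),1e-9);k=np.tan(r/c['fx'])/r
    P=np.stack([x*k*dep,-y*k*dep,-dep,np.ones_like(dep)],-1); return (P@np.linalg.inv(c['world_to_cam']).T)[...,:3]
E
cat > look.py <<'E'
from h import *
def look(tag,labels):
    robot.pause(.15); c=viewer.calibration('wrist'); im,d=viewer.read_camera('wrist'); save(tag+'.png',im)
    Pc=wcloud(c,d); np.savez(tag+'.npz',P=Pc,im=im,d=d,**{k:c[k] for k in c})
    for k,z in labels.items():
        for a in models.place_of(k,'wrist')[:2]: print(tag,k,round(a['conf'],2),np.round(a['centre']),watz(c,a['centre'],z).round(4))
E
python3 - <<'E'
from look import *
robot.move_j([-1.28,-.4,1.5,0,1.9,0]); print(robot.observe()['eef_pos'])
robot.move_j([-.6,-.4,1.5,0,1.9,0.5])
look('wm',dict(microscope=0,reading_point=.11))
robot.move_j(robot.inverse_kinematics(*tool([.66,-.06,.28],hd(180),lean=0)))
look('ww',dict(wiper=0,pad=.055,guide_tube=.113,chamber=0,slide_box=0,petri_dish=0))
robot.move_j(robot.inverse_kinematics(*tool([.5,.0,.30],hd(180),lean=0)))
look('wt',dict(guide_tube=.113,chamber=0,wiper=0))
robot.move_j(robot.inverse_kinematics(*tool([.495,.345,.25],hd(195),lean=0)))
look('wc',dict(gauge_rod=.07,rod_tip=.07,cradle=0))
print(robot.observe()['time_s'])
ims=[cv2.resize(cv2.imread(f'pics/{k}.png'),(400,300),interpolation=cv2.INTER_AREA) for k in('wm','ww','wt','wc')]
cv2.imwrite('pics/mont.png',np.vstack([np.hstack(ims[:2]),np.hstack(ims[2:])]))
E
```

```text
[ 0.11819469 -0.23280829  0.6067568 ]
wm microscope 0.92 [170. 473.] [ 0.4691 -0.4675  0.    ]
wm microscope 0.66 [ 42. 290.] [0.5176 0.017  0.    ]
wm reading_point 0.87 [157. 512.] [ 0.5127 -0.4792  0.11  ]
ww wiper 0.75 [222. 344.] [ 0.6333 -0.088   0.    ]
ww wiper 0.31 [375. 268.] [0.4229 0.0093 0.    ]Traceback (most recent call last):
  File "<stdin>", line 6, in <module>
  File "look.py", line 6, in look
    for a in models.place_of(k,'wrist')[:2]: print(tag,k,round(a['conf'],2),np.round(a['centre']),watz(c,a['centre'],z).round(4))
             ~~~~~~~~~~~~~~~^^^^^^^^^^^
ValueError: it knows: chamber, cradle, frosted_jar, gauge_rod, guide_tube, microscope, petri_dish, reading_point, red_bottle, rod_tip, sample_puck, slide_box, spatula, water_bottle, wiper
```

```bash
python3 - <<'E'
from look import *
look('ww',dict(wiper=0,guide_tube=.113,chamber=0,slide_box=0,petri_dish=0))
robot.move_j(robot.inverse_kinematics(*tool([.5,.0,.30],hd(180),lean=0)))
look('wt',dict(guide_tube=.113,chamber=0,wiper=0))
robot.move_j(robot.inverse_kinematics(*tool([.495,.345,.25],hd(195),lean=0)))
look('wc',dict(gauge_rod=.07,rod_tip=.07,cradle=0))
print(robot.observe()['time_s'])
ims=[cv2.resize(cv2.imread(f'pics/{k}.png'),(400,300),interpolation=cv2.INTER_AREA) for k in('wm','ww','wt','wc')]
cv2.imwrite('pics/mont.png',np.vstack([np.hstack(ims[:2]),np.hstack(ims[2:])]))
E
```

```text
ww wiper 0.6 [222. 345.] [ 0.6331 -0.0884  0.    ]
ww guide_tube 0.88 [394. 256.] [0.484  0.0043 0.113 ]
ww chamber 0.68 [374. 270.] [ 0.4252  0.0066 -0.    ]
ww chamber 0.29 [355. 368.] [ 0.4569 -0.1226  0.    ]
ww slide_box 0.8 [ 98. 235.] [0.7718 0.0312 0.    ]
ww slide_box 0.6 [104. 398.] [ 0.7642 -0.1449  0.    ]
ww petri_dish 0.67 [354. 370.] [ 0.4582 -0.1255  0.    ]
wt guide_tube 0.79 [237. 310.] [0.4824 0.0081 0.113 ]
wt guide_tube 0.54 [218.  31.] [0.5048 0.3104 0.113 ]
wt chamber 0.96 [260. 315.] [0.4214 0.006  0.    ]
wt chamber 0.65 [68. 32.] [0.6977 0.4018 0.    ]
wt wiper 0.96 [ 79. 396.] [ 0.6358 -0.0867  0.    ]
wc gauge_rod 0.74 [218. 310.] [0.4934 0.3516 0.07  ]
10.025
```

View pics/mont.png

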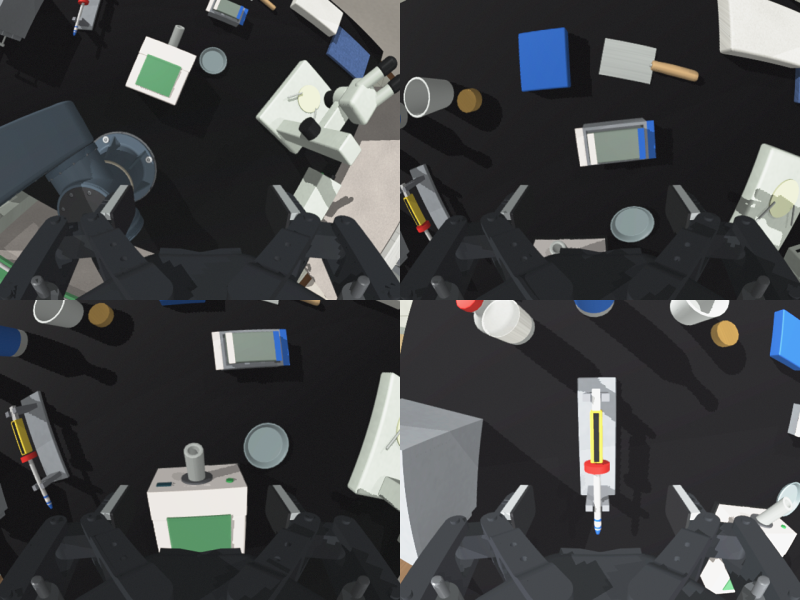

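The views are clear: wm shows the microscope with open sides, and ww shows the wiper with blue to the right (-y). wt shows the tube rising out of the chamber at (193,445 in the montage). wc shows the rod with its tip towards the robot. Now I measure from the depth clouds.

```bash
cat > meas.py <<'E'
from h import *
def L(t): f=np.load(t+'.npz'); return f['P'],cv2.cvtColor(f['im'],cv2.COLOR_RGB2HSV).astype(int),f['d']
def near(P,c,r): return np.hypot(P[...,0]-c[0],P[...,1]-c[1])<r
def line(p): m=p.mean(0); u,s,v=np.linalg.svd(p-m,full_matrices=False); return m,v[0],s/np.sqrt(len(p))
def rect(t,m,name):
    P=L(t)[0]; q=P[m]; r=cv2.minAreaRect((q[:,:2]*1000).astype(np.float32)); print(t,name,m.sum(),'c',np.round(r[0],1),'size',np.round(r[1],1),'ang',round(r[2],1),'z',np.percentile(q[:,2],[5,50,95]).round(4))
# rod
P,H,d=L('wc'); h,s,v=H[...,0],H[...,1],H[...,2]; nr=near(P,(.45,.34),.16)&(P[...,2]>.03)&(d>0)
ye=nr&(h>22)&(h<35)&(s>120); re=nr&((h<6)|(h>174))&(s>130)&near(P,(.45,.34),.06); bl=nr&(h>100)&(h<125)&(s>120)&near(P,(.34,.31),.07)
for k,m in dict(ye=ye,re=re,bl=bl).items(): rect('wc',m,k)
rod=nr&(P[...,2]>.063)&(P[...,2]<.095)&(s<400); top=P[ye&(P[...,2]>.076)]; print('grip',line(top[:,:2]))
q=P[nr&(P[...,2]>.066)]; m,dr,_=line(q[:,:2]); dr=dr*np.sign(-dr[0]); t=(q[:,:2]-m)@dr; print('axis',m,dr,np.degrees(np.arctan2(dr[1],dr[0])),'ends',m+dr*t.min(),m+dr*t.max(),np.ptp(t))
# wiper
for tg in('ww','wt'):
    P,H,d=L(tg); h,s,v=H[...,0],H[...,1],H[...,2]; nr=near(P,(.635,-.086),.09)&(d>0)
    rect(tg,nr&(P[...,2]>.046),'padtop'); rect(tg,nr&(P[...,2]>.028),'wiper'); b=nr&(h>100)&(h<125)&(s>120)&(P[...,2]>.015); rect(tg,b,'blue')
    # chamber top, tube
    nr=near(P,(.38,.005),.16)&(d>0); rect(tg,nr&(abs(P[...,2]-.119)<.004)&(P[...,0]<.43),'chtop')
    tb=near(P,(.46,.005),.05)&(d>0)&(P[...,2]>.04)&(P[...,0]>.44); rect(tg,tb,'tube')
    q=P[tb]; 
    if len(q)>50: print('tube line',line(q), 'maxx',np.percentile(q[:,0],98))
P,H,d=L('wm'); nr=near(P,(.47,-.47),.2)&(d>0)
rect('wm',nr&(abs(P[...,2]-.045)<.006),'base')
P=np.load('scene0.npy'); m=near(P,(.47,-.47),.2)&(abs(P[...,2]-.045)<.006); q=P[m]; r=cv2.minAreaRect((q[:,:2]*1000).astype(np.float32)); print('scene base',r,q[:,2].mean())
E
python3 meas.py
```

```text
wc ye 921 c [493.2 348.4] size [73.6 15.1] ang 14.9 z [0.0793 0.0806 0.0821]
wc re 700 c [453.7 337.6] size [10.6 34.2] ang 16.0 z [0.0651 0.0829 0.0878]
wc bl 87 c [356.7 311.1] size [29.8  9.8] ang 14.8 z [0.0714 0.0734 0.0751]
grip (array([0.49649363, 0.34866107]), array([-0.96719744, -0.2540258 ]), array([0.02075443, 0.00540172]))
axis [0.50205061 0.34563043] [-0.26314118  0.96475734] 105.25653046745664 ends [0.5217267  0.27349176] [0.48242699 0.41757672] 0.14934839816986994
ww padtop 59897 c [642.2 -66.6] size [138.1  77.1] ang 90.0 z [0.055  0.3442 0.3638]
ww wiper 62612 c [641.7 -74.2] size [ 84.5 150.8] ang 6.0 z [0.0534 0.343  0.3637]
ww blue 1159 c [ 639.2 -135.2] size [64.6 30. ] ang 6.0 z [0.0366 0.0385 0.056 ]Traceback (most recent call last):
  File "meas.py", line 18, in <module>
    nr=near(P,(.38,.005),.16)&(d>0); rect(tg,nr&(abs(P[...,2]-.119)<.004)&(P[...,0]<.43),'chtop')
                                     ~~~~^^^^^^^^^^^^^^^^^^^^^^^^^^^^^^^^^^^^^^^^^^^^^^^^^^^^^^^^
  File "meas.py", line 6, in rect
    P=L(t)[0]; q=P[m]; r=cv2.minAreaRect((q[:,:2]*1000).astype(n
[... 258 characters left out ...]
                                                      ~~~~~~~~~~~~~^^^^^^^^^^^^^^^^^^
    return _quantile_unchecked(
        a, q, axis, out, overwrite_input, method, keepdims, weights)
    return _ureduce(a,
                    func=_quantile_ureduce_func,
    ...<5 lines>...
                    overwrite_input=overwrite_input,
                    method=method)
    r = func(a, **kwargs)
    result = _quantile(arr,
                       quantiles=q,
    ...<2 lines>...
                       out=out,
                       weights=wgt)
    slices_having_nans = np.isnan(arr[-1, ...])
                                  ~~~^^^^^^^^^
IndexError: index -1 is out of bounds for axis 0 with size 0
```

```bash
sed -i 's/^def L(t).*/def L(t):\n    f=np.load(t+".npz"); d=f["d"]*(f["P"][...,2]<.2); return f["P"],cv2.cvtColor(f["im"],cv2.COLOR_RGB2HSV).astype(int),d/; s/^    P=L(t)\[0\]; q=P\[m\];/    P=L(t)[0]; q=P[m]\n    if len(q)<20: return\n   /' meas.py
cat >> meas.py <<'E'
# tube axis: fit cylinder r=14, pitch fixed 35deg, in wt / scene
from scipy.optimize import least_squares
def cyl(q,name):
    def f(x):
        a=np.array([np.cos(x[2])*np.cos(np.radians(35)),np.sin(x[2])*np.cos(np.radians(35)),np.sin(np.radians(35))])
        w=q-np.array([x[0],x[1]*1,.113]) ; return np.linalg.norm(np.cross(w,a),axis=1)-.014
    def g(x): return f(x)
    r=least_squares(g,[.48,.006,0.],loss='soft_l1',f_scale=.001); print(name,'mouth pt (axis at z=.113)',r.x.round(4),np.degrees(r.x[2]).round(2),'rms',np.sqrt((r.fun**2).mean()).round(5),len(q))
    a=np.array([np.cos(r.x[2])*.819,np.sin(r.x[2])*.819,.5736]); t=(q-np.r_[r.x[:2],.113])@a; print('   axial range',np.percentile(t,[1,99]).round(4))
P,H,d=L('wt'); cyl(P[near(P,(.462,.006),.04)&(d>0)&(P[...,2]>.075)&(P[...,0]>.437)],'wt')
P=np.load('scene0.npy'); cyl(P[near(P,(.462,.006),.04)&(P[...,2]>.075)&(P[...,0]>.437)],'scene')
# microscope stage disc
for nm,P in(('wm',L('wm')[0]),('scene',np.load('scene0.npy'))):
    m=near(P,(.51,-.48),.1)&(abs(P[...,2]-.051)<.0025); print(nm,'stage',P[m].mean(0),m.sum())
    m=near(P,(.47,-.47),.2)&(P[...,2]>.25)&(P[...,2]<.5); q=P[m]; 
    if len(q)>50: print(nm,'high parts x/y range',np.percentile(q,[1,50,99],axis=0).round(3).tolist())
E
python3 meas.py | grep -v "^wc"
```

```text
grip (array([0.49649363, 0.34866107]), array([-0.96719744, -0.2540258 ]), array([0.02075443, 0.00540172]))
axis [0.46751656 0.34126276] [-0.96428543 -0.26486527] -164.64105292971254 ends [0.55533907 0.36538543] [0.3424359  0.30690621] 0.2207885404005231
ww padtop 4577 c [633.9 -86.9] size [51.2 90.7] ang 6.6 z [0.0527 0.0547 0.056 ]
ww wiper 7292 c [633.5 -86.8] size [ 65.2 127.9] ang 6.3 z [0.0365 0.0539 0.0558]
ww blue 1159 c [ 639.2 -135.2] size [64.6 30. ] ang 6.0 z [0.0366 0.0385 0.056 ]
ww tube 390 c [468.6   5.9] size [42.  27.2] ang 12.5 z [0.0903 0.1055 0.1191]
tube line (array([0.47595729, 0.01144468, 0.10506512]), array([-0.80468156,  0.10816151, -0.58377109]), array([0.01139748, 0.00734227, 0.00430462])) maxx 0.48700563073384334
wt padtop 4205 c [633.6 -86.2] size [50.9 90. ] ang 6.2 z [0.0528 0.0546 0.056 ]
wt wiper 6695 c [633.7 -86.9] size [ 64.9 129.1] ang 6.5 z [0.0366 0.0539 0.0558]
wt blue 1008 c [ 639.2 -135.7] size [64.6 30.8] ang 6.5 z [0.0364 0.0385 0.0559]
wt chtop 7958 c [355.3   1.9] size [130.6 149.6] ang 2.7 z [0.1151 0.1182 0.1196]
wt tube 1352 c [463.5  
[... 264 characters left out ...]
 [199.1 279.7] ang 76.6 z [0.0418 0.0446 0.0498]
scene base ((475.60382080078125, -464.39312744140625), (204.4764862060547, 282.04376220703125), 77.1090087890625) 0.044045416957978326
wt mouth pt (axis at z=.113) [0.4805 0.0087 0.0598] 3.42 rms 0.00294 1409
   axial range [-0.0451  0.0005]
scene mouth pt (axis at z=.113) [0.4816 0.0115 0.0706] 4.05 rms 0.00342 145
   axial range [-0.0525  0.003 ]
wm stage [ 0.50903712 -0.47684485  0.04988406] 924
wm high parts x/y range [[0.339, -0.525, 0.252], [0.464, -0.447, 0.329], [0.622, -0.381, 0.384]]
scene stage [ 0.51388839 -0.47221643  0.05032329] 389
scene high parts x/y range [[0.354, -0.529, 0.251], [0.492, -0.446, 0.327], [0.639, -0.38, 0.388]]
```

```bash
cat > geo.py <<'E'
from look import *
ROD=np.array([.494,.3485,.070]); RH=195.
WIP=np.array([.6337,-.0868,0]); WX=hd(-83.6)
MOUTH=np.array([.4815,.0085,.113]); TH=183.
RP=np.array([.5095,-.4765,.110]); MH=256.6
E
python3 - <<'E'
from geo import *
robot.move_to(*tool(ROD+[0,0,.10],hd(RH)))
robot.movel(*tool(ROD+[0,0,0.],hd(RH)),v=.12)
robot.gripper_to(.012,110); o=robot.observe(); print(o['gripper_width'],o['grip_force'],o['wrist_force'],o['time_s'])
robot.movel(*tool(ROD+[0,0,.12],hd(RH)),v=.12)
look('wg',dict(gauge_rod=.19,rod_tip=.19))
o=robot.observe(); print(o['gripper_width'],o['wrist_force'],o['torque'],o['time_s']); print('exp tip',ROD+[0,0,.12]+.158*hd(RH))
E
```

```text
0.014543150488611835 107.3747205734253 [-0.27658099 -0.14930911  3.87901458] 12.0833
wg gauge_rod 0.86 [323. 318.] [0.4955 0.3494 0.19  ]
0.01447330440167714 [-0.05375099 -0.61770538 -1.47084161] [ 0.04437791 -0.22528747 -0.03574191] 13.5333
exp tip [0.34138372 0.30760659 0.19      ]
```

View pics/wg.png

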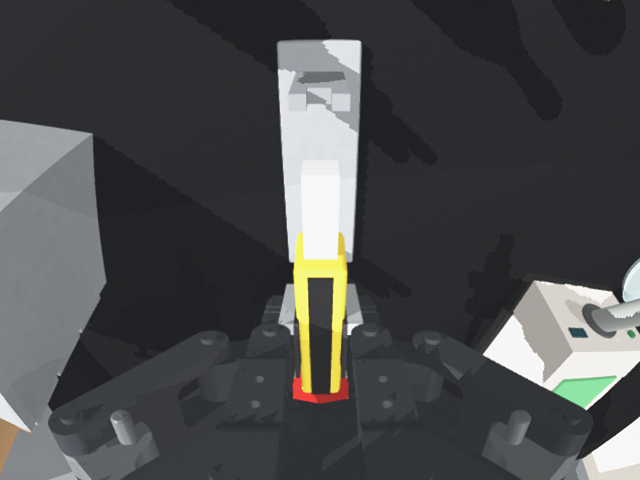

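The rod is held squarely, with the stripe up (grip and collar at (320,330)), but the tip is hidden behind the gripper. I check the pitch and heading from the depth.

```bash
cat >> geo.py <<'E'
def rodfit_wrist(tag):
    f=np.load(tag+'.npz');P=f['P'];H=cv2.cvtColor(f['im'],cv2.COLOR_RGB2HSV).astype(int);h,s,v=H[...,0],H[...,1],H[...,2]
    v_,u_=np.mgrid[0:480,0:640]; reg=(abs(u_-320)<40)&(f['d']>0)&(f['d']<.3)
    dk=reg&(v_>278)&(v_<388)&(v<60)&(abs(u_-320)<10); q=P[dk]; m=q.mean(0); a=np.linalg.svd(q-m,full_matrices=False)[2][0]
    return m,a,q
def rodfit_scene(p0,ax):  # points near the expected shaft, fit line
    c=viewer.calibration('scene'); im,d=viewer.read_camera('scene'); P=cloud('scene',d,c); w=P-p0; t=w@ax; r=np.linalg.norm(w-t[...,None]*ax,axis=-1)
    m=(d>0)&(r<.02)&(t>.055)&(t<.165); q=P[m]; mm=q.mean(0); a=np.linalg.svd(q-mm,full_matrices=False)[2][0]; a*=np.sign(a@ax)
    print('scene shaft n',m.sum(),'axis',a.round(3),'offset of shaft from expected',((mm-p0)-((mm-p0)@ax)*ax).round(4),'tmax',t[m].max().round(4)); return im
E
python3 - <<'E'
from geo import *
m,a,q=rodfit_wrist('wg'); a*=-np.sign(a[0]); print(m,a,len(q),'pitch up deg',np.degrees(np.arcsin(a[2])),'head',np.degrees(np.arctan2(a[1],a[0]))%360)
im=rodfit_scene(ROD+[0,0,.12],hd(RH))
for k in('rod_tip','gauge_rod'):
    for r in models.place_of(k,'scene')[:1]: print(k,r['conf'],r['centre'],'expected px',proj('scene',ROD+[0,0,.12]+(.158 if k=='rod_tip' else 0)*hd(RH))[::-1])
E
```

```text
[0.48880913 0.3467244  0.20059432] [-9.62597698e-01 -2.70934716e-01  2.27522568e-04] 1143 pitch up deg 0.0130360829811925 head 195.71989590872158geo.py:13: RuntimeWarning: Mean of empty slice.
  m=(d>0)&(r<.02)&(t>.055)&(t<.165); q=P[m]; mm=q.mean(0); a=np.linalg.svd(q-mm,full_matrices=False)[2][0]; a*=np.sign(a@ax)
  ret = um.true_divide(
Traceback (most recent call last):
  File "geo.py", line 13, in rodfit_scene
    m=(d>0)&(r<.02)&(t>.055)&(t<.165); q=P[m]; mm=q.mean(0); a=np.linalg.svd(q-mm,full_matrices=False)[2][0]; a*=np.sign(a@ax)
                                                               ~~~~~~~~~~~~~~~~~~~~~~~~~~~~~~~~~~~~~~~~~~^^^
IndexError: index 0 is out of bounds for axis 0 with size 0
```

```bash
cat >> geo.py <<'E'
WY=np.cross([0,0,1],WX); WP=12.
def wip(x,z): rx=hd(186.4,WP); tip=WIP+x*WX-.008*WY+[0,0,z]; return tool(tip-.158*rx,rx)
def force(k=6):
    F=[]
    for _ in range(k): robot.pause(.03); o=robot.observe(); F.append(np.r_[o['wrist_force'],o['torque']])
    return np.mean(F,0).round(2)
E
python3 - <<'E'
from geo import *
robot.move_to(*tool([.55,.15,.2],hd(190)))
robot.move_to(*wip(.042,.11))
robot.movel(*wip(.042,.066),v=.1); robot.pause(.2)
f0=force(); print(f0)
print(robot.movel(*wip(.042,.0525),v=.02)); robot.pause(.2); print(force()-f0, robot.observe()['time_s'])
im,d=viewer.read_camera('scene'); save('s1.png',im); x,y=proj('scene',WIP+[0,0,.05]).astype(int); c=im[y-50:y+50,x-60:x+90]; save('s1c.png',cv2.resize(c,None,fx=5,fy=5,interpolation=cv2.INTER_CUBIC))
P=cloud('scene',d); 
for xx in (-.03,-.015,0.,.015):
    p=WIP+xx*WX+.012*WY; m=np.hypot(P[...,0]-p[0],P[...,1]-p[1])<.007; print(xx,np.median(P[m][:,2]).round(4) if m.any() else 0)
E
```

```text
[ 0.09  0.05 -1.13  0.   -0.12 -0.  ]
False
[ 0.41  0.16  2.53  0.    0.21 -0.05] 17.975
-0.03 0.4494
-0.015 0.4466
0.0 0.4448
0.015 0.4402
```

View pics/s1c.png

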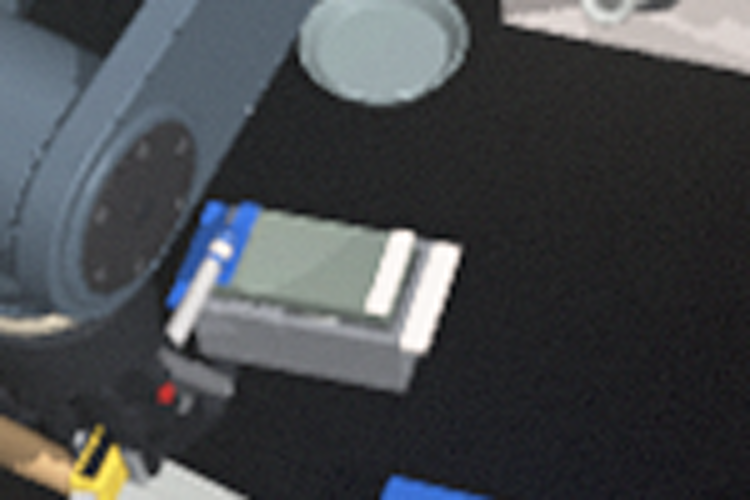

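The tip rests on the pad's blue strip (crop (220,245)), and 2.5 N means about 6 mm of give. I draw it to the white end.

```bash
python3 - <<'E'
from geo import *
f0=np.array([.09,.05,-1.13,0,-.12,0])
for x in (.0,-.042):
    robot.movel(*wip(x,.0525),v=.04); print(x,(force(3)-f0))
o=robot.observe(); print(o['time_s'],o['gripper_width'])
robot.movel(*wip(-.042,.13),v=.1); robot.pause(.1); print(force(3)-f0)
# to tube axis, well out, check with pictures
rx=hd(TH,35); robot.move_to(*tool(MOUTH-.235*rx,rx))
look('wt2',{}); o=robot.observe(); print(o['time_s'])
im,d=viewer.read_camera('scene'); x,y=proj('scene',MOUTH-.08*rx).astype(int); save('s2c.png',cv2.resize(im[y-60:y+60,x-80:x+80],None,fx=5,fy=5,interpolation=cv2.INTER_CUBIC))
E
```

```text
0.0 [ 0.08  0.27  2.48  0.06  0.25 -0.05]
-0.042 [ 0.44  0.68  1.96  0.06  0.27 -0.04]
20.625 0.014597732888233158
[ 0.43  0.19  0.11  0.    0.   -0.  ]
22.6583
```

View pics/s2c.png

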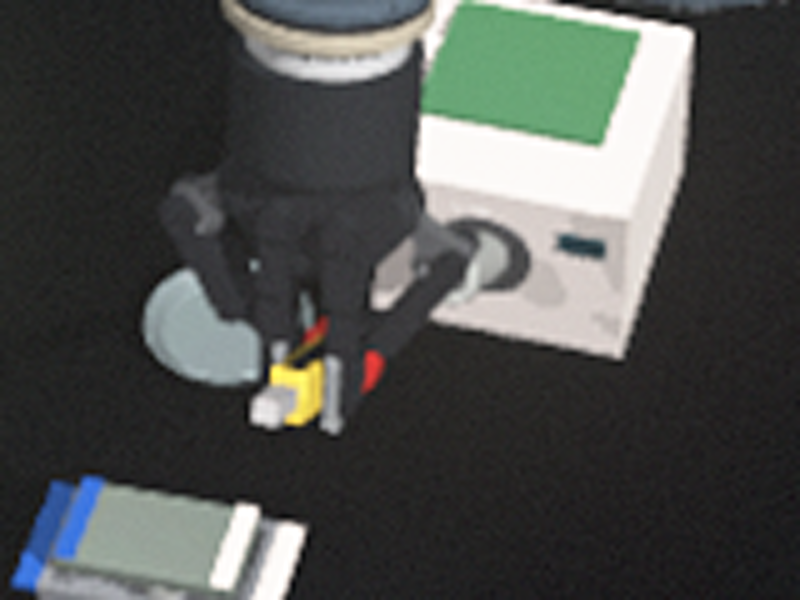

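View pics/wt2.png

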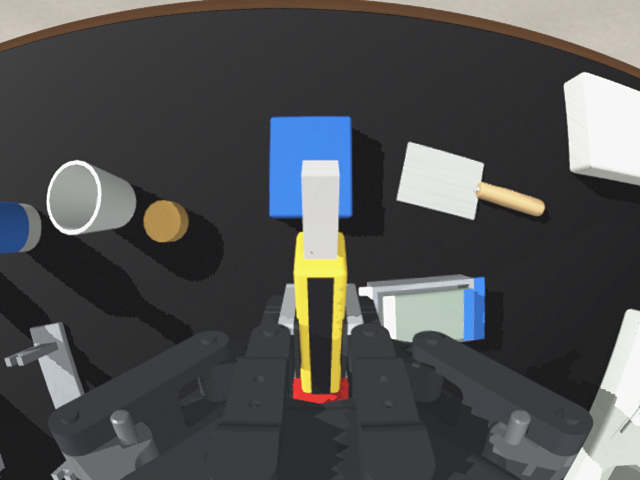

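The grip is unchanged (tail and grip sit at the same pixels as before), and the rod lines up over the mouth. I insert it in guarded steps.

```bash
python3 - <<'E'
from geo import *
rx=hd(TH,35); 
f0=force(); print(f0)
ry=np.cross([0,0,1],rx); ry=ry/np.linalg.norm(ry); rz=np.cross(rx,ry)
for s in (.160,.140,.115,.085):
    g=robot.movel(*tool(MOUTH-s*rx,rx),v=.06,guard=4); f=force(4)-f0
    print(s,g,'rod-frame F',[round(float(f[:3]@a),2) for a in (rx,ry,rz)],'M',[round(float(f[3:]@a),2) for a in (rx,ry,rz)])
    if g: break
print(robot.observe()['time_s'],robot.observe()['eef_pos']-tool(MOUTH-s*rx,rx)[0])
E
```

```text
[-0.09  0.14 -1.11 -0.01  0.16 -0.  ]
0.16 False rod-frame F [-0.22, 0.07, 0.25] M [0.02, 0.04, 0.01]
0.14 False rod-frame F [-0.36, 0.25, 0.37] M [-0.02, 0.03, 0.03]
0.115 False rod-frame F [0.04, 0.02, 0.32] M [0.02, 0.01, -0.01]
0.085 False rod-frame F [-0.65, 0.33, 0.16] M [0.03, 0.03, 0.02]
26.5417 [ 3.76889628e-04 -5.09603966e-05  2.60097042e-04]
```

```bash
python3 - <<'E'
from geo import *
rx=hd(TH,35); f0=force(); 
robot.movel(*tool(MOUTH-.056*rx,rx),v=.06,guard=4)
g=robot.movel(*tool(MOUTH-.040*rx,rx),v=.02,guard=4); o=robot.observe()
f=force(4)-f0; print(g,'F',f,'axial',f[:3]@rx,'origin at s=',(tool(MOUTH,rx)[0]-o['eef_pos'])@rx)
t0=o['time_s']; robot.pause(1.3); f=force(3)-f0; print(f,f[:3]@rx,robot.observe()['time_s']-t0, robot.observe()['gripper_width'])
im,d=viewer.read_camera('scene'); x,y=proj('scene',MOUTH).astype(int); save('s3c.png',cv2.resize(im[y-50:y+40,x-70:x+50],None,fx=5,fy=5,interpolation=cv2.INTER_CUBIC)); print(robot.observe()['time_s'])
E
```

```text
True F [ 1.99  0.63  2.69 -0.01 -0.4   0.05] axial -3.1978079657927685 origin at s= 0.04625592336728198
[ 5.19  0.57  5.77 -0.05 -0.89  0.06] -7.579545283042253 1.5333000000000006 0.014336441937109876
29.5083
```

View pics/s3c.png

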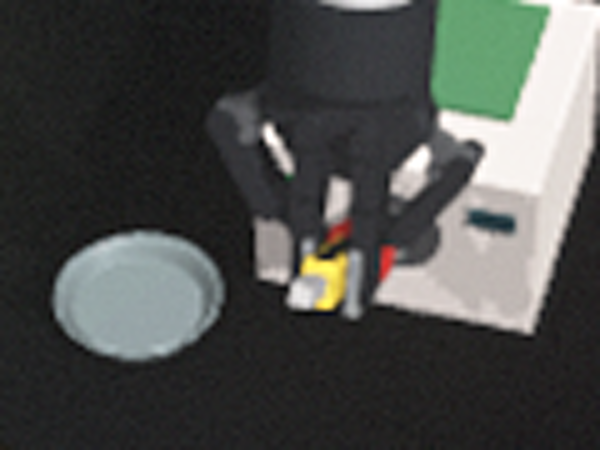

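The collar sits on the mouth (stopped at 46 mm, 48 expected) and has been held for 1.5 s. Now I draw it out and check for slip.

```bash
python3 - <<'E'
from geo import *
rx=hd(TH,35)
robot.movel(*tool(MOUTH-.23*rx,rx),v=.09); print(force(3))
P0=MOUTH-.23*rx
robot.move_to(*tool([.60,-.06,.26],hd(220)))
mh=hd(MH); pre=RP-.318*mh
robot.move_to(*tool(pre+[0,0,.06],mh)); robot.pause(.2)
look('wf',dict(gauge_rod=.17)); m,a,q=rodfit_wrist('wf'); a*=np.sign(a@mh)
print('stripe',m,'exp',pre+[0,0,.071],'pitch',np.degrees(np.arcsin(a[2])),'head',np.degrees(np.arctan2(a[1],a[0]))%360,len(q))
lat=np.cross([0,0,1],mh); print('lateral',(m-pre)@lat,'along',(m-pre)@mh, 'h',m[2]-.181)
f=np.load('wg.npz'); g=np.load('wf.npz'); 
for t,z in((f,.19),(g,.17)):
    # collar/tail extents in tool image for slip along the axis
    H=cv2.cvtColor(t['im'],cv2.COLOR_RGB2HSV).astype(int); r=((H[...,0]<6)|(H[...,0]>174))&(H[...,1]>130); r[:350]=0; v=np.where(r[:,290:350])[0]; ye=(H[...,0]>22)&(H[...,0]<35)&(H[...,1]>120); print('red rows',v.min(),v.max(),'yellow rows',np.percentile(np.where(ye[:,290:350])[0],[1,99]))
rodfit_scene(pre+[0,0,.06],mh)
for k in('rod_tip',):
    for cam in('scene','side'):
        if cam=='side': viewer.read_camera(cam)
        for r in models.place_of(k,cam)[:1]: print(cam,r['conf'],r['centre'],'exp',proj(cam,pre+[0,0,.06]+.158*mh)[::-1])
print(robot.observe()['time_s'])
E
```

```text
[-0.05 -0.02 -0.85 -0.01  0.14  0.  ]
stripe [ 0.58466569 -0.15923658  0.18164125] exp [ 0.58319583 -0.16715727  0.181     ] pitch -0.08035205740653652 head 256.7305076956446 2041
lateral -0.00040576387145064245 along -0.008045692633033539 h 0.0006412507867098738
red rows 375 402 yellow rows [238. 389.]
red rows 377 402 yellow rows [236. 389.]
scene shaft n 145 axis [-0.235 -0.972 -0.013] offset of shaft from expected [ 0.0021 -0.0005  0.0016] tmax 0.1515
scene 0.74 [191.1, 171.0] exp [190.83961872 168.83376845]
33.725
```

The rod hasn't slipped: pitch is -0.1° and heading 256.7°. I bring the tip in under the lens.

```bash
python3 - <<'E'
from geo import *
mh=hd(MH); o=RP-.158*mh+.0015*mh
robot.movel(*tool(o-.16*mh,mh),v=.08)
print(robot.movel(*tool(o,mh),v=.07,guard=5)); robot.pause(.6); print(force(4),robot.observe()['joint_vel'].round(4),robot.observe()['time_s'])
print('exp err',robot.observe()['eef_pos']-tool(o,mh)[0])
ims=[]
for cam in('scene','side'):
    im,d=viewer.read_camera(cam); r=models.place_of('rod_tip',cam)[:1]+models.place_of('reading_point',cam)[:1]; print(cam,[(a['conf'],a['centre']) for a in r],'exp',proj(cam,RP)[::-1])
    x,y=np.clip(proj(cam,RP).astype(int),[70,60],[570,420]); ims.append(cv2.resize(im[y-60:y+60,x-70:x+70],(400,343),interpolation=cv2.INTER_CUBIC))
    if cam=='scene': rodfit_scene(o,mh)
save('fin.png',np.hstack(ims)); print(robot.observe()['time_s'])
E
```

```text
False
[-0.1   0.2  -0.76  0.22 -0.1   0.03] [-0.0007 -0.0008 -0.0005  0.      0.0016 -0.0014] 37.7917
exp err [-1.63372215e-05 -7.78616568e-06 -2.93268485e-06]
scene [(0.52, [184.4, 128.2]), (0.76, [183.6, 127.3])] exp [184.95918204 127.06543904]
scene shaft n 122 axis [-0.236 -0.972 -0.017] offset of shaft from expected [ 0.002  -0.0005  0.0011] tmax 0.1586
side [(0.69, [318.5, 443.5]), (0.75, [316.3, 447.6])] exp [318.91395343 444.36427953]
38.1417
```

View pics/fin.png

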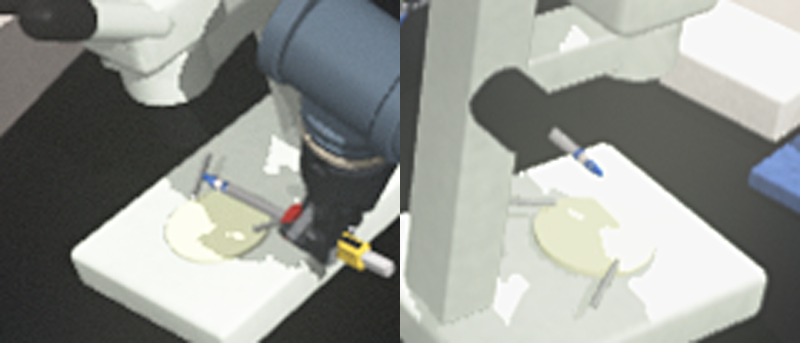

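The tip agrees with the reading point to within 1–4 px (about 2–10 mm) in both cameras. The rod is level and touching nothing.

```bash
python3 -c "
from rig import workorder
print(workorder.hand_in())"
```

```text
the job is handed in; nothing more can be done
None
```

I did the whole job in the order asked and handed it in at about 38 s of the 72 s. The hand-in gave no verdict; the rod was last seen held level and still, stripe up, with its tip under the lens within a few millimetres of the midpoint.

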